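# Find the cored tool handle and present it over the drip tray

## Task

Two look-alike turned tool handles stand in the wooden rack, and only one has its lead core inside: lift each of them in turn clear of the rack and feel which is heavier, standing it back down in a rack hole before taking the other. Leave the lighter one let go and standing fully down in a rack hole, and finish with the heavier one still in the grip, held upright and still over the middle of the drip tray, ready for oiling, its foot about 80 mm above the tray and nothing else carrying it (the program ends while holding it). Keep both handles roughly upright throughout, do not drop them, and leave everything else on the bench and the square blank in the rack where they are.

Things in the scene. Friction and masses are not known exactly. Their poses are not given: they have to be found in the camera images.
- handle_a: Turned wooden tool handle upright in a rack hole, 150 mm tall. Origin: centre of underside, z up its axis. From below: tenon 24 mm dia (to 50 mm), collar 40 mm dia (50-60 mm), cylindrical grip 32 mm dia (60-140 mm), domed top. One of the two handles (either) has a hidden lead core: they look alike, 0.15-0.45 kg, the heavier at least 1.6 times and 0.12 kg more.
- handle_b: Turned wooden tool handle upright in a rack hole, 150 mm tall. Origin: centre of underside, z up its axis. From below: tenon 24 mm dia (to 50 mm), collar 40 mm dia (50-60 mm), cylindrical grip 32 mm dia (60-140 mm), domed top. One of the two handles (either) has a hidden lead core: they look alike, 0.15-0.45 kg, the heavier at least 1.6 times and 0.12 kg more.
- rack: Fixed dark wooden block, 90 (x) by 300 (y) by 60 mm tall, origin: centre of underside; left or right, yaw within 0.25 rad. Row of 4 blind holes at x = 0, y = -117, -39, 39, 117 mm, 27 mm dia, 45 mm deep: a seated handle's underside is 15 mm above the table, its top 165 mm. The hole at +117 is empty; the others hold two handles and a square blank in any order.
- tray: Fixed round aluminium drip tray, rim 160 mm in diameter, 22 mm high, floor 4 mm thick; origin at the centre of its underside. Stands on the other side of the table from the rack.
- blank: Bystander: square wooden blank, 34 by 34 mm, 130 mm tall with a 24 mm round tenon, standing in a hole of the rack among the handles. Origin at the centre of its underside.
- sanding_block: Bystander: cork sanding block 55 by 90 by 30 mm tall, on the table behind the rack. Origin at the centre of its underside.
- bobbin: Bystander: small wooden bobbin, 48 mm in diameter, 50 mm tall, on the table behind the rack. Origin at the centre of its underside.
- finish_bottle: Bystander: amber finish bottle, 52 mm in diameter, 140 mm tall, behind the tray. Origin at the centre of its underside.
- gouge: Bystander: turning gouge with wooden handle, 360 mm long, 34 mm thick, lying across the near part of the table. Origin under the middle, where handle and steel meet.
- spindle: Bystander: turned sample spindle, 48 mm in diameter, 200 mm tall, standing far to the left. Origin at the centre of its underside.
- octagon_blank: Bystander: eight-sided wooden blank, 50 mm across, 220 mm tall, standing far to the right. Origin at the centre of its underside.
Things that resemble listed ones, but are neither listed nor needed, are in the scene too. What is shaped like the handle_a but green or pink is not meant.

How it is judged:
By the outcome, as a careful person would: the job done as asked, in the order asked, and still so for the second after the job is handed in, while the arm keeps its last pose, push and grip.
It also fails if it takes over 72 s, if anything falls off the work surface, if the arm or the gripper's body presses on something with over 40 N, if the wrist force passes 120 N, or if a joint passes its speed limit or range.

## Robot

A 6-joint arm with a two-finger parallel gripper is mounted at the origin on the work surface. World frame = base frame: x ahead of the robot, y to its left, z up, the work surface at z = 0. Lengths are in m, angles in rad, forces in N, time in s.
With the tool pointing down it reaches from about 0.325 to 0.9 m from the base axis. Payload 3.5 kg.
Tool frame: the origin (TCP) lies on the centre line of the jaws, within the pads' length; the fingertips stand 22 mm ahead of it and the grasp point (between the pads) lies 3 mm ahead of it; z points along the fingers, y is the line along which they close (so a half turn about z gives the same grasp; the last joint's range is limited). The gripper opens to 85 mm and grips with 20 to 120 N. Pads are 22 mm wide; open, the fingers measure 114 mm over their backs; the gripper's body (76 mm by 85 mm) begins 54 mm behind the grasp point. The pads swing forward as they close: fully open they stand 13 mm farther back than shut.
Start: joints at [1.069, 0.276, -0.026, 1.268, 0, 1.467], TCP at [0.243, 0.576, 0.253] pointing down, gripper open.
Joint ranges: [-3.12, 3.12], [-0.85, 1.88], [-1.08, 1.24], [-1.95, 2.15], [-1.57, 1.53], [-3.14, 3.14]. Speed limits (rad/s): [2.57, 2.57, 3.14, 3.14, 3.14, 3.14].

## Interface

Orientations are given as a unit quaternion [w, x, y, z].
In Python, from rig import env gives the robot as it stands.
- The arm moves only by the tool play_rows, never from a script. Its argument "series" is one flat list of numbers, 7 for each row, row after row: the finger opening in cm, from 0 to 8.54, then the shift along the tool's x, y, z in cm, then the turn, a rotation vector about the tool's x, y, z in degrees. A call has exactly 8 rows; each row is the pose to reach, as a shift and turn from the pose commanded when the call began, along the tool's axes at that moment; what a row does not reach only later rows make up. A row lasts 1/8 s, in which the tool goes at most 62.5 mm and 10.7 degrees, less where a joint would pass 70% of its speed; a pose out of reach is approached as far as the arm can. A call with a gripper value outside its range is refused whole. The fingers move at their own pace and stop on an object; the grip force is fixed at half the most. Time passes only in rows, so rows that repeat a pose let the fingers close, or fill a call up. It gives the time, the measured TCP pose, the force, the opening and the grip force at its end, in the units of the state.
- env.observe(): the state, without advancing time (a new reading comes with each control period).
- env.capture(name): name is "side" or "top"; returns a dict with "pixels" (420x560x3 uint8, red, green, blue), "fov_y" (degrees; the focal length in pixels is half the picture's height over the tangent of half this angle, whatever the lens; pixels are square), "cx", "cy" (the principal point, pixels), "world_from_camera" (4x4, takes a point from camera to world coordinates). Camera axes: x right, y up, looking along -z (the intrinsics and any distortion apply to the point x, -y, -z); pixel columns grow to the right and rows downward; lengths in m; the calibration is good to about 2 mm. A picture is of the moment at which its call begins. There is no depth.
- env.close_job(): hands the job in; it is judged then, once.
The state is a dict: "t": time; "q": joint angles; "qvel": joint speeds; "joint_torque": joint torques, N m; "eef_pos": TCP position; "tool_rot": TCP orientation; "force": force on the tool from outside, world axes, zero at the start; "torque": the same for the moment, N m; "finger_gap": opening from 0.0 (shut) to 1.0 (fully open); "grip_force": force on a finger pad.
Only numpy, scipy, OpenCV 4.12 (cv2) and the standard library are available. Lean on these libraries where they do the work, as an engineer would, in place of code of your own. Each camera call takes 0.05 s, during which the arm holds its last target. There are 200 camera calls.

## Working session

There is one attempt and no reset: what is moved stays moved. The work goes in short steps, Python scripts to look and compute and a tool call to move; the robot and the scene stay as the last step left them, time stands still between calls to the robot, and variables do not carry over. Pictures are saved under pics/ and viewed, at most 10 in all, crops included, and the job is handed in when it is done.

Besides the shell and the picture viewer there is one more tool, called after "Call:" as name(argument=value, ...) on one line, values as JSON. play_rows: Moves the arm, as the interface text tells. Its arguments: {"type":"object","properties":{"series":{"type":"array","items":{"type":"number"}}},"required":["series"]}

```bash
mkdir -p pics; ls
python3 - <<'E'
from rig import env
import cv2,numpy as np
for n in("top","side"):
    c=env.capture(n); cv2.imwrite(f"pics/{n}0.png",c["pixels"][:,:,::-1]); 
    print(n,[ (k,np.round(v,4).tolist() if k!='pixels' else 0) for k,v in c.items() if k!='pixels'])
print(env.observe())
E
```

```text
pics
top [('fov_y', 53.2165), ('cx', 277.8752), ('cy', 212.3285), ('world_from_camera', [[-0.0355, 0.975, -0.2193, 0.3052], [-0.9994, -0.035, 0.0064, 0.006], [-0.0015, 0.2194, 0.9756, 1.1825], [0.0, 0.0, 0.0, 1.0]])]
side [('fov_y', 50.5444), ('cx', 284.1791), ('cy', 205.0355), ('world_from_camera', [[0.956, 0.2146, -0.2002, 0.3181], [-0.2932, 0.7265, -0.6215, -0.7499], [0.012, 0.6528, 0.7574, 0.9655], [0.0, 0.0, 0.0, 1.0]])]
{'t': 0.1, 'q': array([ 1.06857877e+00,  2.77082680e-01, -2.77333018e-02,  1.26802457e+00,
       -1.80432535e-06,  1.46741078e+00]), 'qvel': array([ 0.00071677, -0.00032844,  0.00413729,  0.00109276,  0.00077871,
       -0.0005833 ]), 'joint_torque': array([ 5.74271035e-04, -4.46709108e+01,  2.96128482e+01,  8.42034380e-03,
       -6.60100250e-05,  4.07951347e-06]), 'eef_pos': array([0.24239375, 0.57536108, 0.25226042]), 'tool_rot': array([-3.03927767e-04,  1.98096839e-01,  9.80181921e-01, -9.75878954e-04]), 'force': array([ 0.44398371, -0.38040063,  0.45385119]), 'torque': array([-0.00172968,  0.01747067,  0.03251592]), 'grip_force': 0.0, 'finger_gap': 1.0007422380556146}
```

View pics/top0.png

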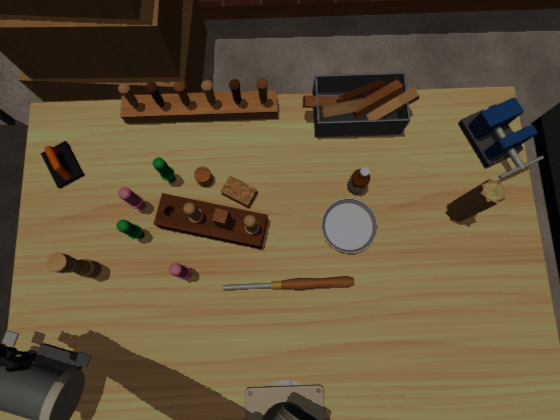

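View pics/side0.png

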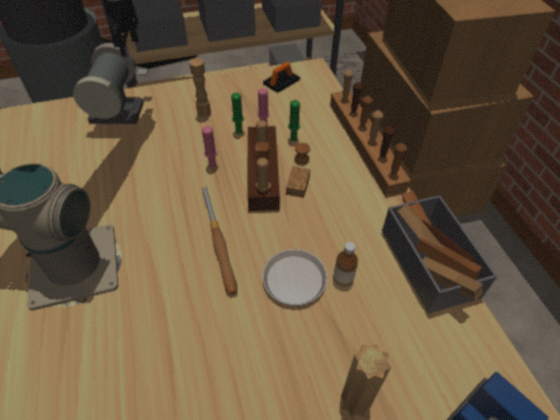

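The top view shows the rack at about (211,221) with its empty hole at (168,211). The handles' tops are at (190,207) and (250,223), with the square blank between them at (221,216). The tray is at (349,226), and the gouge lies in front of it. The side view shows the same layout. I'll zoom in for accuracy.

```bash
cat > h.py <<'E'
import numpy as np,cv2
from rig import env
def cam(n):
    c=env.capture(n);f=210/np.tan(np.radians(c["fov_y"]/2));return c,f
def unproj(c,f,u,v,z):
    T=np.array(c["world_from_camera"]);d=T[:3,:3]@np.array([(u-c["cx"])/f,-(v-c["cy"])/f,-1]);o=T[:3,3]
    return o+d*(z-o[2])/d[2]
def proj(c,f,P):
    T=np.array(c["world_from_camera"]);p=T[:3,:3].T@(np.array(P)-T[:3,3]);return c["cx"]-f*p[0]/p[2],c["cy"]+f*p[1]/p[2]
E
python3 - <<'E'
import cv2
a=cv2.imread("pics/top0.png")[180:290,145:395];b=cv2.imread("pics/side0.png")[110:310,190:370]
cv2.imwrite("pics/t1.png",cv2.resize(a,None,fx=3.2,fy=3.2,interpolation=cv2.INTER_CUBIC))
cv2.imwrite("pics/s1.png",cv2.resize(b,None,fx=3,fy=3,interpolation=cv2.INTER_CUBIC))
E
```

```text
(no output)
```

View pics/t1.png

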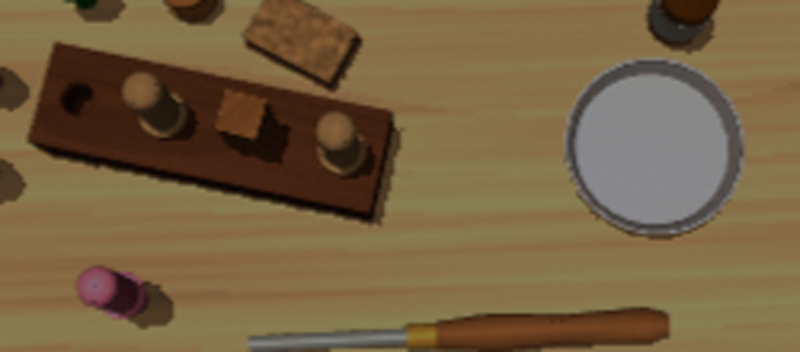

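View pics/s1.png

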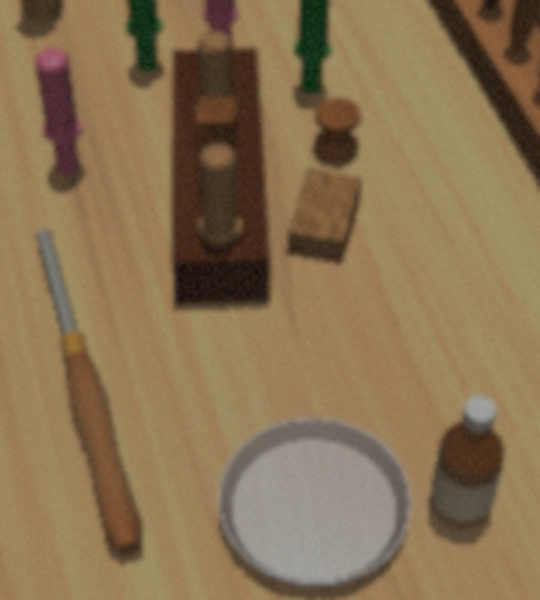

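The crops show the rack's top face clearly: corners at crop (57,43), (29,142), (375,213) and (393,111). The handle tops are at (142,88) and (335,128), and the tray rim is centred at (655,147). The side crop matches.

Run:
```python
from h import *
from scipy.optimize import least_squares
t,tf=cam("top");s,sf=cam("side")
T=lambda x,y:((x+.5)/3.2-.5+145,(y+.5)/3.2-.5+180)
S=lambda x,y:((x+.5)/3-.5+190,(y+.5)/3-.5+110)
P=lambda l,z,A:np.array([unproj(*(((t,tf)) if A is T else (s,sf)),*A(*p),z) for p in l])
np.set_printoptions(precision=4,suppress=True)
for nm,A,l in(("top",T,[(57,43),(29,142),(375,213),(393,111)]),("side",S,[(257,49),(174,52),(176,264),(268,260)])):
    q=P(l,.06,A);print(nm,"rack",q[:,:2].tolist(),"c",q.mean(0),"len",np.linalg.norm(q[0]-q[3]),np.linalg.norm(q[1]-q[2]),"w",np.linalg.norm(q[0]-q[1]),np.linalg.norm(q[2]-q[3]))
    y=q[0]+q[1]-q[2]-q[3]; yaw=np.arctan2(-y[0],y[1]);print("yaw",yaw)
    x=q[0]+q[3]-q[1]-q[2];print("yaw_x",np.arctan2(x[1],x[0]))
    for h in(117,39,-39,-117):print(h,q.mean(0)[:2]+h/1000*np.array([-np.sin(yaw),np.cos(yaw)]))
print("hole",P([(77,98)],.06,T))
print("handle tops",P([(142,88),(335,128)],.16,T),P([(214,42),(217,155)],.16,S))
print("collars", P([(163,115),(345,152)],.075,T))
print("tray",P([(566,147),(743,147),(655,58),(655,237)],.022,T),P([(220,502),(409,502),(315,418),(315,588)],.022,S))
print("gouge",P([(250,345),(668,325)],.02,T))
print("arm base plate",unproj(t,tf,247,388,.0),unproj(t,tf,324,387,.0))
```

```text
top rack [[0.6236951724127954, 0.3167329770924551], [0.5369879189764996, 0.3384287964400611], [0.46552320916555345, 0.0452089285158486], [0.5529208127157355, 0.027409353851210183]] c [0.5448 0.1819 0.06  ] len 0.2978542746981662 0.3018030743611724 w 0.08938040263743494 0.0891917370867774
yaw -0.23948319122695277
yaw_x -0.22307300038997857
117 [0.5725 0.2956]
39 [0.554  0.2198]
-39 [0.5355 0.1441]
-117 [0.517  0.0683]
side rack [[0.627553947128604, 0.31763710895425346], [0.542186182063982, 0.3373123802693224], [0.4715452087020254, 0.046178656545731944], [0.5530347479724106, 0.02722849039749775]] c [0.5486 0.1821 0.06  ] len 0.29981707218723164 0.29958136158093773 w 0.08760577385909038 0.08366393373219631
yaw -0.24461381815068953
yaw_x -0.2274810184115298
117 [0.5769 0.2956]
39 [0.558  0.2199]
-39 [0.5391 0.1443]
-117 [0.5202 0.0686]
hole [[0.5741 0.2983 0.06  ]]
handle tops [[0.5564 0.2215 0.16  ]
 [0.5189 0.071  0.16  ]] [[0.5573 0.221  0.16  ]
 [0.5196 0.0715 0.16  ]]
collars [[0.5531 0.2215 0.075 ]
 [0.5158 0.0685 0.075 ]]
tray [[ 0.5234 -0.1231  0.022 ]
 [ 0.5178 -0.2788  0.022 ]
 [ 0.6014 -0.2073  0.022 ]
 [ 0.4413 -0.1956  0.022 ]] [[ 0.4491 -0.184   0.022 ]
 [ 0.5976 -0.2283  0.022 ]
 [ 0.5495 -0.1265  0.022 ]
 [ 0.4997 -0.2803  0.022 ]]
gouge [[ 0.3616  0.1564  0.02  ]
 [ 0.3658 -0.2016  0.02  ]]
arm base plate [0.0984 0.0967 0.    ] [ 0.0937 -0.1067  0.    ]
```

```bash
cat >> h.py <<'E'
from scipy.spatial.transform import Rotation as R
def delta(x,y,z,yaw,p=None,q=None):
    "shift(cm), rotvec(deg) in tool axes from measured pose to tool-down pose with tool y at world angle yaw(deg)"
    o=env.observe();q=np.array(o["tool_rot"]);r=R.from_quat(q[[1,2,3,0]])
    a=np.radians(yaw);Y=np.array([np.cos(a),np.sin(a),0]);Z=np.array([0,0,-1.]);g=R.from_matrix(np.column_stack([np.cross(Y,Z),Y,Z]))
    print("t",o["t"],"tcp",np.round(o["eef_pos"],4),"shift",np.round(100*r.inv().apply(np.array([x,y,z])-o["eef_pos"]),2),"turn",np.round((r.inv()*g).as_rotvec(degrees=True),1),"q",np.round(o["q"],2),"gap",round(o["finger_gap"],3))
E
python3 -c "
from h import *
delta(.5555,.2207,.25,-13.5)"
```

```text
t 0.2 tcp [0.2425 0.5755 0.2526] shift [-42.62 -20.55   0.28] turn [-0.1  0.1 80.7] q [ 1.07  0.28 -0.03  1.27 -0.    1.47] gap 0.998
```

Call:
play_rows(series=[8.54,-4,-2,0,0,0,8,8.54,-9.5,-4.6,0,0,0,18,8.54,-15,-7.3,0,0,0,28.5,8.54,-20.6,-10,0,0,0,39,8.54,-26.2,-12.7,0,0,0,49.5,8.54,-31.8,-15.4,0,0,0,60,8.54,-37.3,-18,0,0,0,70.5,8.54,-42.6,-20.6,0,0,0,80.7])

```text
t: 1.2
eef_pos: [0.5564, 0.2189, 0.2532]
tool_rot: [-0.0, 0.787, 0.616, 0.0]
force: [0.5, 1.0, 0.5]
finger_gap: 1.0
grip_force: 0.0
```

Run:
```python
from h import *
F=[]
for i in range(6):
    c,f=cam("top");F.append(env.observe()["force"])
print(np.mean(F,0),np.std(F,0))
cv2.imwrite("pics/t2.png",cv2.resize(c["pixels"][:,:,::-1],None,fx=1.4,fy=1.4))
delta(.5555,.2207,.128,-13.5)
```

```text
[ 0.66489581 -0.43173257 -0.16599988] [2.20150513 1.05263693 0.53045655]
t 1.5 tcp [0.5544 0.2212 0.253 ] shift [-0.03  0.13 12.5 ] turn [-0.1  0.   0. ] q [ 0.27  0.23 -0.09  1.25  0.    2.08] gap 1.0
```

Call:
play_rows(series=[8.54,0,0.1,1.5,0,0,0,8.54,0,0.1,4,0,0,0,8.54,0,0.1,6.5,0,0,0,8.54,0,0.1,8.5,0,0,0,8.54,0,0.1,10.5,0,0,0,8.54,0,0.1,11.8,0,0,0,8.54,0,0.1,12.5,0,0,0,8.54,0,0.1,12.5,0,0,0])

```text
t: 2.5
eef_pos: [0.5558, 0.2206, 0.1279]
tool_rot: [-0.0, 0.785, 0.619, -0.0]
force: [-0.1, 0.0, -0.4]
finger_gap: 1.003
grip_force: 0.0
```

Call:
play_rows(series=[6,0,0,0,0,0,0,5,0,0,0,0,0,0,4,0,0,0,0,0,0,3,0,0,0,0,0,0,2,0,0,0,0,0,0,2,0,0,0,0,0,0,2,0,0,0,0,0,0,2,0,0,0,0,0,0])

```text
t: 3.5
eef_pos: [0.5565, 0.2206, 0.1289]
tool_rot: [0.0, 0.786, 0.619, 0.0]
force: [-0.6, 0.1, 4.9]
finger_gap: 0.351
grip_force: 59.7
```

Run:
```python
from h import *
delta(.5555,.2207,.128,-13.5);o=env.observe();print(o["force"],o["torque"],o["grip_force"])
```

```text
t 3.5 tcp [0.5565 0.2206 0.1289] shift [-0.01 -0.1   0.09] turn [ 0. -0. -0.] q [ 0.27  0.32 -0.24  1.01  0.    2.08] gap 0.351
[-0.58401439  0.13218925  4.90865661] [ 0.00539472  0.32561683 -0.02266423] 59.6832465865009
```

Call:
play_rows(series=[2,0,0,-0.5,0,0,0,2,0,0,-1.5,0,0,0,2,0,0,-3,0,0,0,2,0,0,-4.5,0,0,0,2,0,0,-6,0,0,0,2,0,0,-7,0,0,0,2,0,0,-7.5,0,0,0,2,0,0,-7.5,0,0,0])

```text
t: 4.5
eef_pos: [0.5564, 0.2205, 0.2036]
tool_rot: [0.0, 0.786, 0.619, 0.0]
force: [0.3, -0.7, -1.1]
finger_gap: 0.349
grip_force: 59.5
```

Run:
```python
from h import *
F=[]
for i in range(12):
    c,f=cam("side");F.append(env.observe()["force"])
print(np.mean(F,0),np.std(F,0))
cv2.imwrite("pics/s2.png",cv2.resize(c["pixels"][60:260,150:400,::-1],None,fx=3,fy=3))
delta(.5555,.2207,.128,-13.5);o=env.observe();print(o["torque"],o["joint_torque"])
```

```text
[-3.08428607e-02 -7.36241195e-05 -1.74783738e+00] [0.34820653 0.56582403 0.4747294 ]
t 5.1 tcp [0.5563 0.2204 0.2032] shift [ 0.01 -0.08  7.52] turn [-0.  0. -0.] q [ 0.27  0.26 -0.16  1.15 -0.    2.08] gap 0.353
[0.00892328 0.01072651 0.02278927] [ 6.48810055e-04 -4.35010278e+01  2.91683722e+01  1.98617403e-03
  3.05063753e-03 -2.43964064e-05]
```

View pics/s2.png

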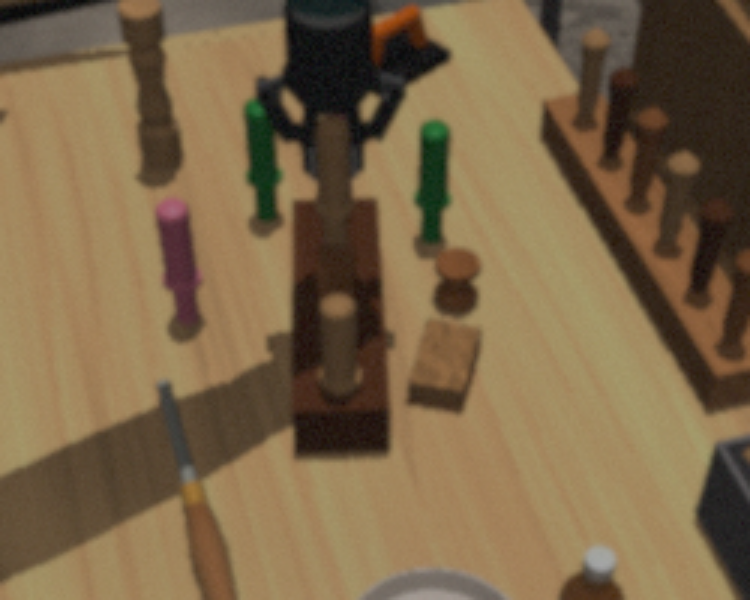

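The side view shows the handle held upright in the jaws, clear of the rack. It reads about 1.7 N, or about 0.17 kg. I'll stand it back down in its hole.

Call:
play_rows(series=[2,0,0,1,0,0,0,2,0,0,2.5,0,0,0,2,0,0,4,0,0,0,2,0,0,5.2,0,0,0,2,0,0,6.2,0,0,0,2,0,0,7,0,0,0,2,0,0,7.5,0,0,0,2,0,0,7.5,0,0,0])

```text
t: 6.1
eef_pos: [0.5567, 0.2207, 0.1289]
tool_rot: [0.0, 0.786, 0.619, 0.001]
force: [-0.3, 0.4, 0.3]
finger_gap: 0.349
grip_force: 59.6
```

Run:
```python
from h import *
delta(.5555,.2207,.128,-13.5);o=env.observe();print(o["force"],o["torque"])
```

```text
t 6.1 tcp [0.5567 0.2207 0.1289] shift [-0.03 -0.12  0.09] turn [ 0. -0. -0.] q [ 0.27  0.32 -0.24  1.01  0.    2.08] gap 0.349
[-0.2962776   0.44538667  0.29753049] [-0.01142101  0.15984515  0.04490064]
```

Call:
play_rows(series=[2,0,0,0.1,0,0,0,2,0,0,0.1,0,0,0,4,0,0,0.1,0,0,0,5,0,0,0.1,0,0,0,6.5,0,0,0.1,0,0,0,8.54,0,0,0.1,0,0,0,8.54,0,0,0.1,0,0,0,8.54,0,0,0.1,0,0,0])

```text
t: 7.1
eef_pos: [0.5562, 0.2204, 0.1273]
tool_rot: [-0.0, 0.786, 0.619, -0.0]
force: [0.2, -0.2, -0.9]
finger_gap: 0.997
grip_force: 0.0
```

Call:
play_rows(series=[8.54,0,0,0,0,0,0,8.54,0,0,-1.5,0,0,0,8.54,0,0,-3.5,0,0,0,8.54,0,0,-6,0,0,0,8.54,0,0,-8.5,0,0,0,8.54,0,0,-11,0,0,0,8.54,0,0,-12.2,0,0,0,8.54,0,0,-12.2,0,0,0])

```text
t: 8.1
eef_pos: [0.557, 0.2206, 0.2508]
tool_rot: [0.001, 0.786, 0.619, 0.001]
force: [1.5, -0.1, -0.0]
finger_gap: 0.999
grip_force: 0.0
```

Run:
```python
from h import *
F=[]
for i in range(8):
    c,f=cam("side");F.append(env.observe()["force"])
print(np.mean(F,0),np.std(F,0))
cv2.imwrite("pics/s3.png",cv2.resize(c["pixels"][60:260,150:400,::-1],None,fx=3,fy=3))
delta(.519,.070,.25,-13.5)
```

```text
[ 0.10312876 -0.01179241 -0.14464902] [0.49823867 0.50152949 0.6508348 ]
t 8.5 tcp [0.5558 0.2203 0.2484] shift [-15.48  -0.06  -0.14] turn [-0.1  0.  -0.1] q [ 0.27  0.23 -0.09  1.25  0.    2.08] gap 0.999
```

View pics/s3.png

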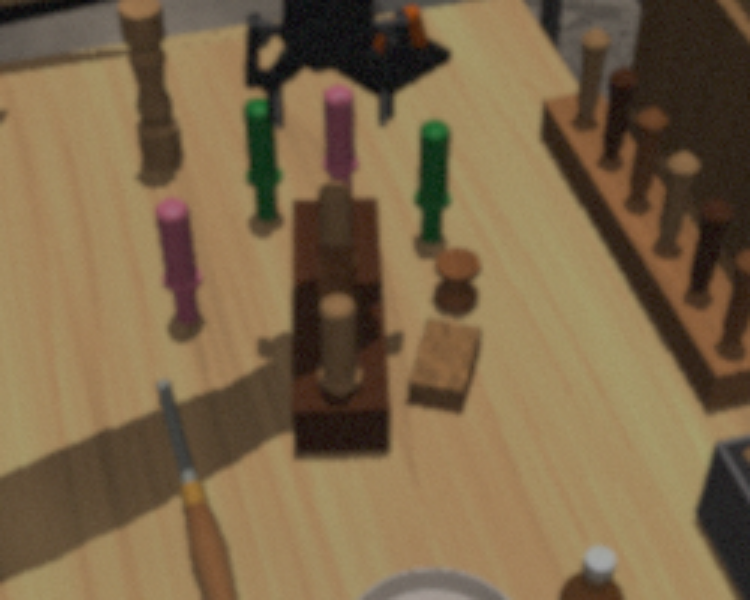

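The side view shows the first handle standing down in its hole at (335,190), with nothing else moved. Next is the second handle.

Call:
play_rows(series=[8.54,-1.5,0,0,0,0,0,8.54,-4.5,0,0,0,0,0,8.54,-8,0,0,0,0,0,8.54,-11.5,0,0,0,0,0,8.54,-14.5,0,0,0,0,0,8.54,-15.5,0,0,0,0,0,8.54,-15.5,0,0,0,0,0,8.54,-15.5,0,0,0,0,0])

```text
t: 9.5
eef_pos: [0.5201, 0.0703, 0.2494]
tool_rot: [-0.0, 0.785, 0.619, 0.0]
force: [0.3, 0.0, 0.5]
finger_gap: 1.003
grip_force: 0.0
```

Call:
play_rows(series=[8.54,0,0,1.5,0,0,0,8.54,0,0,4,0,0,0,8.54,0,0,6.5,0,0,0,8.54,0,0,8.5,0,0,0,8.54,0,0,10.5,0,0,0,8.54,0,0,11.8,0,0,0,8.54,0,0,12.2,0,0,0,8.54,0,0,12.2,0,0,0])

```text
t: 10.5
eef_pos: [0.52, 0.0699, 0.1272]
tool_rot: [-0.0, 0.785, 0.619, -0.0]
force: [0.4, 0.6, -0.7]
finger_gap: 1.002
grip_force: 0.0
```

Run:
```python
from h import *
delta(.5193,.070,.128,-13.5);o=env.observe();print(o["force"])
```

```text
t 10.5 tcp [0.52   0.0699 0.1272] shift [-0.01 -0.07 -0.08] turn [-0.  0. -0.] q [ 0.01  0.2  -0.41  0.96  0.    1.82] gap 1.002
[ 0.44731073  0.61074851 -0.6888742 ]
```

Call:
play_rows(series=[6,0,0,0,0,0,0,5,0,0,0,0,0,0,4,0,0,0,0,0,0,3,0,0,0,0,0,0,2,0,0,0,0,0,0,2,0,0,0,0,0,0,2,0,0,0,0,0,0,2,0,0,0,0,0,0])

```text
t: 11.5
eef_pos: [0.5198, 0.0699, 0.1278]
tool_rot: [-0.0, 0.786, 0.619, 0.0]
force: [-2.7, 0.6, 5.0]
finger_gap: 0.358
grip_force: 59.0
```

Call:
play_rows(series=[2,0,0,-0.5,0,0,0,2,0,0,-1.5,0,0,0,2,0,0,-3,0,0,0,2,0,0,-4.5,0,0,0,2,0,0,-6,0,0,0,2,0,0,-7,0,0,0,2,0,0,-7.5,0,0,0,2,0,0,-7.5,0,0,0])

```text
t: 12.5
eef_pos: [0.5201, 0.0698, 0.2026]
tool_rot: [0.0, 0.786, 0.619, 0.0]
force: [1.1, -0.1, -4.1]
finger_gap: 0.355
grip_force: 59.5
```

Run:
```python
from h import *
F=[]
for i in range(12):
    c,f=cam("side");F.append(env.observe()["force"])
print(np.mean(F,0),np.std(F,0))
cv2.imwrite("pics/s4.png",cv2.resize(c["pixels"][60:260,150:400,::-1],None,fx=3,fy=3))
delta(.5215,-.2015,.215,-13.5)
```

```text
[ 0.06615298  0.01889928 -4.03660282] [0.58965955 0.46236133 0.45205905]
t 13.1 tcp [0.5199 0.0698 0.2022] shift [-26.33   6.51  -1.28] turn [-0.   0.  -0.1] q [ 0.01  0.13 -0.32  1.12 -0.    1.82] gap 0.354
```

The second handle reads about 4.0 N, or about 0.41 kg, so it is the heavier one. I'll carry it to the tray.

Call:
play_rows(series=[2,-0.8,0.2,0,0,0,0,2,-2,0.5,0,0,0,0,2,-3.6,0.9,0,0,0,0,2,-5.4,1.35,0,0,0,0,2,-7.4,1.85,0,0,0,0,2,-9.6,2.4,0,0,0,0,2,-11.8,2.95,0,0,0,0,2,-14,3.5,0,0,0,0])

```text
t: 14.1
eef_pos: [0.521, -0.0765, 0.2024]
tool_rot: [0.0, 0.786, 0.618, -0.0]
force: [0.7, -0.1, -4.2]
finger_gap: 0.353
grip_force: 59.5
```

Call:
play_rows(series=[2,-2.2,0.55,0,0,0,0,2,-4.4,1.1,0,0,0,0,2,-6.5,1.6,0,0,0,0,2,-8.4,2.1,0,0,0,0,2,-10,2.5,0,0,0,0,2,-11.3,2.8,0,0,0,0,2,-12.1,3,0,0,0,0,2,-12.4,3.1,0,0,0,0])

```text
t: 15.1
eef_pos: [0.5222, -0.2026, 0.2023]
tool_rot: [-0.0, 0.786, 0.619, 0.0]
force: [0.6, -0.4, -3.6]
finger_gap: 0.351
grip_force: 59.5
```

Call:
play_rows(series=[2,0,0,0,0,0,0,2,0,0,0,0,0,0,2,0,0,0,0,0,0,2,0,0,0,0,0,0,2,0,0,0,0,0,0,2,0,0,0,0,0,0,2,0,0,0,0,0,0,2,0,0,0,0,0,0])

```text
t: 16.1
eef_pos: [0.5222, -0.2023, 0.2023]
tool_rot: [-0.0, 0.786, 0.619, -0.0]
force: [-0.1, 0.1, -3.7]
finger_gap: 0.352
grip_force: 59.5
```

Run:
```python
from h import *
delta(.522,-.203,.201,-13.5);o=env.observe();print(o["force"])
c,f=cam("side")
print("foot expected px",proj(c,f,[.522,-.203,.088]))
cv2.imwrite("pics/s5.png",cv2.resize(c["pixels"][90:330,150:430,::-1],None,fx=2.5,fy=2.5))
```

```text
t 16.1 tcp [ 0.5222 -0.2023  0.2023] shift [-0.07 -0.01  0.13] turn [-0.  -0.  -0.1] q [-0.49  0.19 -0.24  1.13 -0.    1.32] gap 0.352
[-0.14360673  0.06835564 -3.66719183]
foot expected px (np.float64(294.3978076657492), np.float64(261.14086659639526))
```

View pics/s5.png

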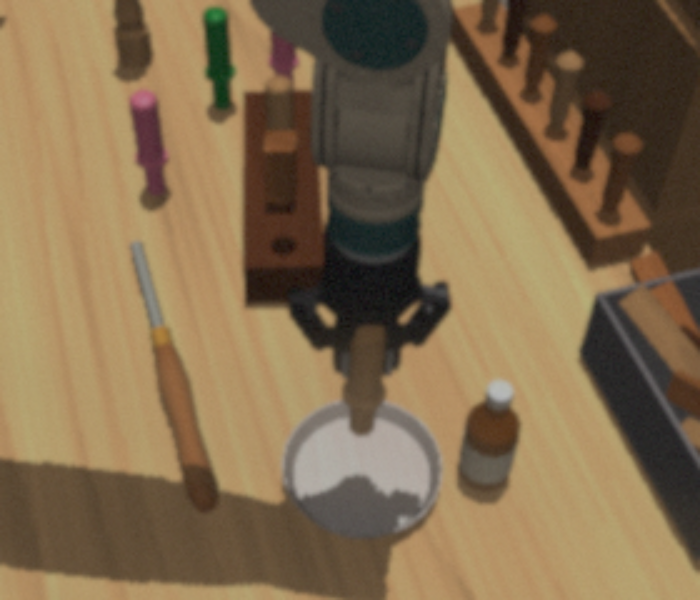

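The handle is upright over the tray. Its foot appears at crop (361,432), where the calculation puts it, and the lighter handle and the blank are still in the rack. I'll hand in the job.

```bash
python3 -c "
from rig import env
print(env.close_job())"
```

```text
the job is handed in; nothing more can be done
None
```

I handed in the job with the heavier handle (about 0.41 kg) gripped upright and still over the middle of the tray, its foot about 85 mm above the tray floor; the lighter one (about 0.17 kg) is let go and standing fully down in its rack hole.

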